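# Clamp a flat blank in the filing block

## Robot

A 6-joint arm with a two-finger parallel gripper is mounted at the origin on a cart in front of the work surface, level with it; the furniture and walls round the work are solid. World frame = base frame: x ahead of the robot, y to its left, z up, the work surface at z = 0. Lengths are in m, angles in rad, forces in N, time in s.
With the tool pointing down it reaches from about 0.35 to 0.775 m from the base axis. Payload 7.3 kg.
Tool frame: the origin (TCP) lies midway between the tips of the shut fingers; the grasp point (between the pads) lies 19 mm behind it; z points along the fingers, x is the direction in which the jaws open and shut, and the axes are right-handed (so a half turn about z gives the same grasp; the last joint's range is limited). The gripper opens to 92 mm and grips with 3 to 60 N. Pads are 19 mm wide; open, the fingers measure 130 mm over their backs; the gripper's body (75 mm by 190 mm) begins 47 mm behind the grasp point.
Start: joints at [1.175, 0.342, 1.524, -0, 1.275, -0.146], TCP at [0.13, 0.509, 0.227] pointing down, gripper open.
Joint ranges: [-2.53, 2.53], [-0.77, 2.02], [0.04, 2.7], [-1, 4.14], [0.28, 2.66], [-3.11, 3.11]. Speed limits (rad/s): [2.57, 2.57, 3.14, 3.14, 3.14, 3.14].

## Interface

Orientations are given as a 3x3 rotation matrix whose columns are the frame's x, y, z axes.
In Python, from workcell import r, imaging gives the robot as it stands.
- The arm moves only by the tool apply_moves, never from a script. Its argument "plan" is a list of rows, each a list of 7 numbers: the closure, from 0 (fully open) to 1 (shut), then the shift along the tool's x, y, z in mm, then the turn, a rotation vector about the tool's x, y, z in degrees. A call has 1 to 8 rows; each row shifts and turns the pose as measured when the row begins, along the tool's axes as they then stand; what a row does not reach is not made up. A row lasts 1/8 s, in which the tool goes at most 62.5 mm and 10.7 degrees, less where a joint would pass 70% of its speed; a pose out of reach is approached as far as the arm can. A call with a gripper value outside its range is refused whole. The fingers move at their own pace and stop on an object; "newtons" is the grip in N (left out, the last holds). Time passes only in rows, so rows that do not move let the fingers close. It gives the time, the measured TCP pose, the force and the opening at its end, in the units of the state.
- r.read_state(): the state, without advancing time (a new reading comes with each control period).
- imaging.get_image(name): name is "scene" or "top" or "wrist"; returns a dict with "color" (400x640x3 uint8, red, green, blue), "intrinsics" (3x3 intrinsics, pixels), "R" (3x3) and "t" (3): a world point X has camera coordinates R X + t; the wrist camera has in their place "mount" (4x4, takes a point from camera to tool coordinates, whose origin is the TCP and whose axes are the tool frame's). Camera axes: x right, y down, z forward; pixel columns grow to the right and rows downward; lengths in m; the calibration is good to about 2 mm. A picture is of the moment at which its call begins: read the wrist's pose just before it. There is no depth.
- r.hand_in(): hands the job in, once; it reports no verdict.
Trained networks look in the newest picture that a camera, given by its name, has taken for a name from the list of things; names that differ only in an ending like _2 or _b are one class to them, and where a whole thing is asked for, a point or a joint stands for the part that bears it (a point fixed in the world has none). Each returns a list of dicts, best first, with "score" (0 to 1); they miss things now and then, are a little off and sometimes report something else, mostly with a low value. They report only what shows in the picture. A call takes as long as a camera call.
- imaging.boxes_of(camera, target): "bbox" ([left, top, right, bottom] in pixels, round what is visible of it).
The state is a dict: "time_s": time; "joints": joint angles; "joint_velocities": joint speeds; "effort": joint torques, N m; "eef_pos": TCP position; "tcp_rot": TCP orientation; "force": force on the tool from outside, world axes, zero at the start; "torque": the same for the moment, N m; "gripper_width": opening from 0.0 (shut) to 1.0 (fully open).
Only numpy, scipy, OpenCV 4.12 (cv2) and the standard library are available. Lean on these libraries where they do the work, as an engineer would, in place of code of your own. Each camera call takes 0.05 s, during which the arm holds its last target.

## Task

Clamp the flat alloy blank in the filing block so that it can be filed: lift the block's spring clip until it stays up by itself, slide the blank lengthwise and flat along the bed, between the two low fences, until its end butts against the stop bar, then lower the clip so that it holds the blank down. Leave the whetstone and the sanding block where they lie.

Things in the scene. Friction and masses are not known exactly. Their poses are not given: they have to be found in the camera images.
- block: Grey cast filing block, fixed to the desk. Origin on the desk top under the bed's middle line; x runs along the bed from its open end (-x) to stop and hinge (+x), z up. Foot flange x -0.072 to 0.108, 110 mm wide, 16 mm high; on it the bed casting, from x = -0.048, 76 mm wide, its flat top (the bed) 34 mm above the desk.
- bed_mouth (a point): Point on the bed's surface (z 34 mm) at the middle of the fences' flared lead-in, block x = -0.036. Two steel fences, 6 mm high, inner faces 53 mm apart, run from block x = -0.022 to the stop; from -0.036 to -0.022 they flare outward to a mouth 63 mm wide. The bed begins 12 mm before this point.
- bed_stop (a point): Point on the bed's surface at the foot of the stop bar's front face, in the middle, block x = +0.058; the bar rises 13 mm over the bed. A blank pushed home has its end here and its origin at block x = -0.017; its outer 44 mm then overhang the bed's open end, only the low flange below, and can be held there by the long edges.
- blank: Plain grey alloy plate with rounded edges and two small dark pilot holes, 150 x 50 x 8 mm, about 0.16 kg, lying loose and flat on the desk. Origin: centre of its underside; x along its length, y across its width, z up. Either end may go to the stop.
- clip_hinge (a point): Centre of the clip's hinge pin, behind the stop bar, 64 mm above the desk at block x = +0.090, y = 0. The pin lies along the block's y axis.
- clip_grip (a point): Centre of the black grip at the clip's free end: 16 mm along the clip, 36 mm across (parallel to the pin; pinch it so), 22 mm high. With the clip shut it is 112 mm from the pin on the open-end side and 10 mm above it (block x = -0.022, z = 0.074); lifted, it swings up and over towards the hinge on an arc about the pin.
- clip (a joint): Clip angle, rad: 0 shut on the empty bed (start), about 0.07 resting on the blank, 1.2 fully up. Sprung over-centre hinge: below about 0.65 the spring pulls it shut (about 5 N at the grip when down), beyond it swings to 1.2 and stays. A rubber-faced cross bar under it, 90 mm from the pin, 26 mm wide, presses on the blank near block x = 0.
- hone: White whetstone, 40 x 172 x 22 mm, origin at the centre of its underside, y along its length; a bystander.
- sanding_block: Pale wooden sanding block, 24 x 98 x 17 mm, origin at the centre of its underside, y along its length; a bystander.

How it is judged:
On the way, in this order (a step that is already met when the one before it is completed fails the run):
1. the clip is lifted and stays up (value of joint clip above 1 rad), for 0.2 s.
2. with the clip up, the blank lies flat on the bed between the fences, its end against the stop bar (x of blank in the frame of block between -0.021 and -0.013 m and y of blank in the frame of block between -0.004 and 0.004 m and z of blank in the frame of block between 0.031 and 0.0365 m and angle between the x axis of blank and the x axis of block, either way round below 0.08 rad and angle between blank's own z axis and vertical below 0.04 rad and value of joint clip above 0.5 rad), for 0.2 s.
At the end, for the whole second after the job is handed in: The blank lies flat on the bed between the fences (origin within 4 mm of the bed's middle line, within 0.08 rad of the bed's direction, tilted less than 0.04 rad), its end within 4 mm of the stop bar, at rest; the clip is down on it (joint 0.04 to 0.12 rad) and presses on it with more than 1.5 N (x of blank in the frame of block between -0.021 and -0.013 m and y of blank in the frame of block between -0.004 and 0.004 m and z of blank in the frame of block between 0.031 and 0.0365 m and angle between the x axis of blank and the x axis of block, either way round below 0.08 rad and angle between blank's own z axis and vertical below 0.04 rad and value of joint clip between 0.04 and 0.12 rad and contact force between clip and blank above 1.5 N and linear speed of blank below 0.01 m/s); the robot touches nothing.
It fails at once if the whetstone or the sanding block is moved more than 25 mm (distance of any of hone, sanding_block from where it was at the start of the episode above 0.025 m).
It also fails if it takes over 72 s, if anything falls off the work surface, if the arm or the gripper's body presses on something with over 40 N, if the wrist force passes 120 N, or if a joint passes its speed limit or range.

## Working session

There is one attempt and no reset: what is moved stays moved. The work goes in short steps, Python scripts to look and compute and a tool call to move; the robot and the scene stay as the last step left them, time stands still between calls to the robot, and variables do not carry over. Pictures are saved under pics/ and viewed, and the job is handed in when it is done.

Besides the shell and the picture viewer there is one more tool, called after "Call:" in YAML: its name, and indented under it one key for each argument. apply_moves: Moves the arm, as the interface text tells. Its arguments: {"type":"object","properties":{"plan":{"type":"array"},"newtons":{"type":"number"}},"required":["plan"]}

```bash
mkdir -p pics; ls; cat > h.py <<'E'
import numpy as np,cv2,json
from workcell import r,imaging
def snap(cam,name):
    s=r.read_state(); d=imaging.get_image(cam)
    cv2.imwrite(f'pics/{name}.png',d['color'][:,:,::-1])
    K=np.array(d['intrinsics'])
    if 'mount' in d:
        M=np.array(d['mount']);T=np.eye(4);T[:3,:3]=s['tcp_rot'];T[:3,3]=s['eef_pos']
        W=np.linalg.inv(T@M);R=W[:3,:3];t=W[:3,3]
    else: R=np.array(d['R']);t=np.array(d['t'])
    np.savez(f'pics/{name}.npz',K=K,R=R,t=t)
    return d['color'],K,R,t
def load(name):
    z=np.load(f'pics/{name}.npz');return z['K'],z['R'],z['t']
def ray(px,K,R,t,z):
    d=R.T@np.linalg.inv(K)@np.array([px[0],px[1],1.]);c=-R.T@t
    return c+d*(z-c[2])/d[2]
def proj(X,K,R,t):
    p=K@(R@np.array(X,float)+t);return p[:2]/p[2]
E
python3 - <<'E'
from h import *
for c in ['scene','top','wrist']:
    im,K,R,t=snap(c,c+'0')
    print(c,im.shape,K[0,0],(-R.T@t).round(3))
    for n in ['block','blank','hone','sanding_block','clip_grip','clip']:
        try: print(n,[(b['bbox'],round(b['score'],2)) for b in imaging.boxes_of(c,n)][:2])
        except Exception as e: print(n,e)
print(r.read_state())
E
```

```text
pics
scene (400, 640, 3) 409.61099176763116 [0.275 1.021 0.553]
block [([269.0, 151.2, 320.0, 215.6], 0.89)]
blank [([361.8, 200.0, 391.3, 245.5], 0.92)]
hone [([363.9, 199.9, 391.6, 248.6], 0.44), ([266.2, 151.1, 319.0, 217.2], 0.3)]
sanding_block [([309.7, 270.5, 335.2, 305.3], 0.62)]
clip_grip [([286.3, 151.6, 305.1, 183.2], 0.6)]
clip [([282.7, 151.7, 301.7, 185.2], 0.97)]
top (400, 640, 3) 463.85285947736014 [0.35  0.346 1.106]
block [([307.2, 148.0, 391.1, 221.4], 0.71)]
blank [([306.2, 263.7, 371.4, 293.5], 0.71)]
hone [([393.8, 226.9, 420.8, 302.0], 0.77)]
sanding_block [([214.0, 251.0, 254.5, 284.3], 0.75)]
clip_grip [([330.9, 153.8, 381.4, 193.1], 0.79)]
clip [([329.1, 151.3, 385.3, 191.8], 0.95), ([303.8, 262.0, 371.1, 292.7], 0.61)]
wrist (400, 640, 3) 320.99106197974464 [0.06  0.526 0.384]
block []
blank []
hone []
sanding_block []
clip_grip []
clip []
{'time_s': 1.05, 'joints': array([ 1.17497357e+00,  3.41999113e-01,  1.52411073e+00, -3.88788783e-05,
        1.27540030e+00, -1.45978212e-01]), 'joint_velocities': array([-0.00168298,  0.00078196,  0.00270031, -0.0008191 ,  0.00186683,
        0.00112584]), 'effort': array([ 1.21724181e-03, -4.31130087e+01, -2.44488680e+01,  7.19812978e-02,
        4.82298655e-02,  1.55254259e-05]), 'eef_pos': array([0.12979165, 0.50871587, 0.22673722]), 'tcp_rot': array([[ 2.47242363e-01,  9.68953667e-01,  6.61328544e-05],
       [ 9.68953667e-01, -2.47242367e-01,  6.17908070e-05],
       [ 7.62232725e-05,  4.88023666e-05, -9.99999996e-01]]), 'force': array([ 0.06595711, -0.59968465,  1.10324225]), 'torque': array([ 0.02049455, -0.02014472, -0.04445826]), 'gripper_width': 1.0023424866171924}
```

```bash
python3 - <<'E'
import cv2
a=cv2.imread('pics/top0.png')[130:320,190:440]; cv2.imwrite('pics/topc.png',cv2.resize(a,None,fx=3.1,fy=3.1,interpolation=cv2.INTER_CUBIC))
a=cv2.imread('pics/scene0.png')[130:320,240:440]; cv2.imwrite('pics/scenec.png',cv2.resize(a,None,fx=3.1,fy=3.1,interpolation=cv2.INTER_CUBIC))
E
```

```text
(no output)
```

View pics/top0.png

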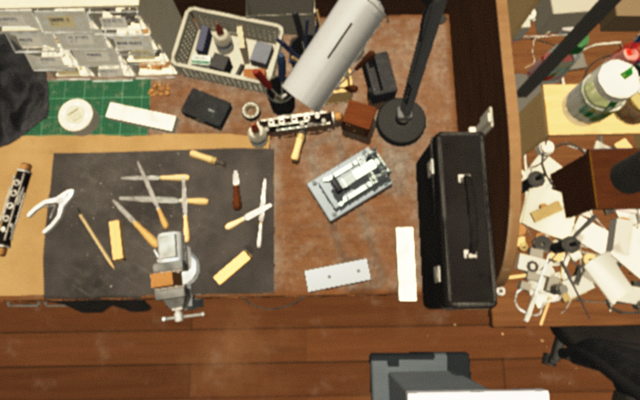

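View pics/topc.png

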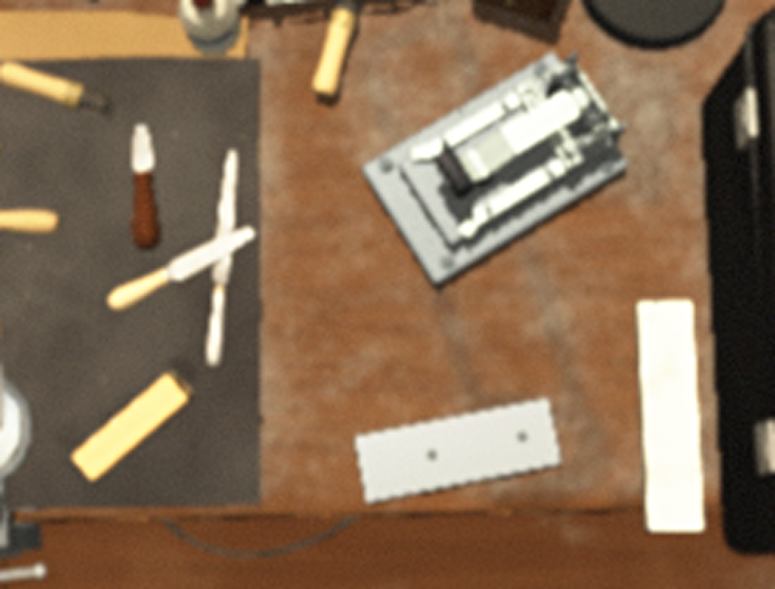

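View pics/scene0.png

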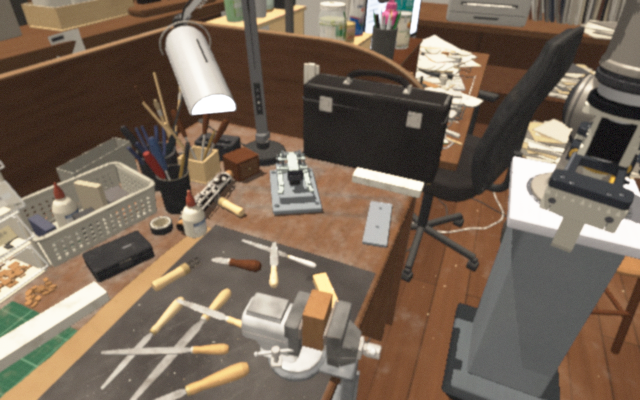

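View pics/scenec.png

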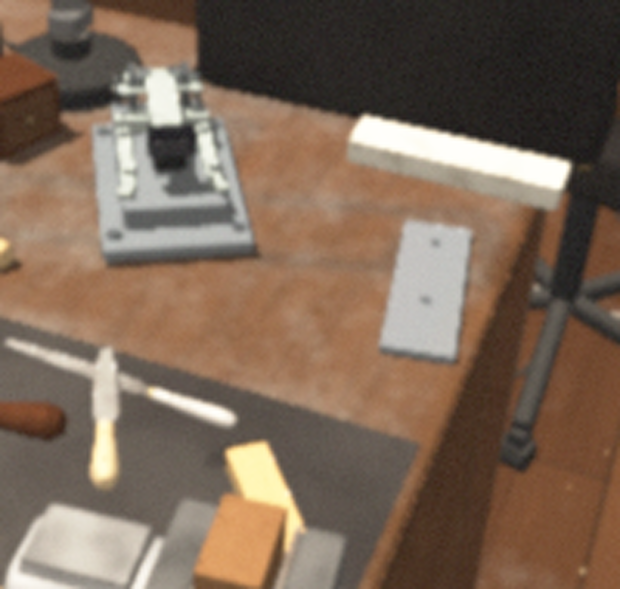

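```bash
python3 - <<'E'
from h import *
K,R,t=load('top0')
print(R.round(3))
f=lambda p,z:ray((np.array(p)+.5)/3.1-.5+np.array([190,130]),K,R,t,z)
for nm,ps,z in [('blank',[(355,437),(549,400),(561,465),(366,502)],.008),('flange',[(363,170),(437,285),(627,165),(555,53)],.016),('hone',[(637,300),(694,300),(704,532),(646,530)],.022),('sand',[(175,370),(190,392),(93,480),(72,458)],.017)]:
    P=np.array([f(p,z) for p in ps])
    print(nm,P[:,:2].round(4).tolist(),'c',P.mean(0).round(4),[round(float(np.linalg.norm(P[i]-P[i-1])),4) for i in range(4)])
for p,z in [((455,170),.085),((432,455),.008),((522,436),.008)]: print(f(p,z))
E
```

```text
[[-0.015 -1.    -0.005]
 [-0.982  0.016 -0.188]
 [ 0.188  0.002 -0.982]]
blank [[0.4285, 0.3884], [0.4543, 0.2401], [0.4049, 0.2326], [0.3795, 0.3806]] c [0.4168 0.3104 0.008 ] [0.0495, 0.1506, 0.0499, 0.1501]
flange [[0.6357, 0.3801], [0.5434, 0.324], [0.6363, 0.1736], [0.729, 0.2267]] c [0.6361 0.2761 0.016 ] [0.1796, 0.108, 0.1768, 0.1068]
hone [[0.5283, 0.1716], [0.5276, 0.1282], [0.3534, 0.13], [0.3555, 0.1728]] c [0.4412 0.1507 0.022 ] [0.1728, 0.0435, 0.1742, 0.0429]
sand [[0.4807, 0.5247], [0.4638, 0.5131], [0.3987, 0.585], [0.4154, 0.6013]] c [0.4396 0.556  0.017 ] [0.1007, 0.0206, 0.097, 0.0233]
[0.61648484 0.31057366 0.085     ]
[0.413967   0.33015957 0.008     ]
[0.42725257 0.26149378 0.008     ]
```

```bash
cat >> h.py <<'E'
BO=np.array([.6267,.2915]);BA=np.deg2rad(-58.5)
try:
    BO=np.array(json.load(open('block.json'))[:2]);BA=json.load(open('block.json'))[2]
except Exception: pass
def b2w(x,y,z):
    c,s=np.cos(BA),np.sin(BA);return np.array([BO[0]+c*x-s*y,BO[1]+s*x+c*y,z])
def w2b(p):
    c,s=np.cos(BA),np.sin(BA);d=np.array(p[:2])-BO;return np.array([c*d[0]+s*d[1],-s*d[0]+c*d[1],p[2]])
def plan(wps,s=None,show=True):
    """wps: list of (pos, toolx yaw deg, nrows, closure). ideal tool-down rows"""
    from scipy.spatial.transform import Rotation as Ro
    s=s or r.read_state();p=np.array(s['eef_pos']);R=np.array(s['tcp_rot'])
    for pos,yaw,n,c in wps:
        a=np.deg2rad(yaw);Rt=np.array([[np.cos(a),np.sin(a),0],[np.sin(a),-np.cos(a),0],[0,0,-1.]])
        for i in range(n):
            k=n-i;d=(pos-p)/k;rv=Ro.from_matrix(R.T@Rt).as_rotvec()/k
            print([c]+(R.T@d*1000).round(1).tolist()+np.rad2deg(rv).round(2).tolist(),'|%.1f mm'%(np.linalg.norm(d)*1000))
            p=p+d;R=R@Ro.from_rotvec(rv).as_matrix()
E
python3 - <<'E'
from h import *
A=load('top0');B=load('scene0')
def tri(a,b):
    M=[];v=[]
    for (K,R,t),p in((A,a),(B,b)):
        d=R.T@np.linalg.inv(K)@np.array([*p,1.]);d/=np.linalg.norm(d);c=-R.T@t
        Q=np.eye(3)-np.outer(d,d);M.append(Q);v.append(Q@c)
    return np.linalg.solve(M[0]+M[1],v[0]+v[1])
print('shade',tri((310,95),(213,110)),tri((360,10),(190,40)))
print('grip',tri((190+455/3.1,130+168/3.1),(240+171/3.1,130+137/3.1)))
print('blank c',[w2b(p) for p in [(.4168,.3104,0)]])
print('grip exp',b2w(-.022,0,.074))
plan([(b2w(-.022,0,.19),31.5,9,0)])
E
```

```text
shade [0.77396312 0.36636722 0.21920228] [0.89040897 0.26727101 0.32423691]
grip [0.61902273 0.30918663 0.07478466]
blank c [array([-0.12578735, -0.16909395,  0.        ])]
grip exp [0.61520503 0.31025808 0.074     ]
[0, -8.0, 57.7, 4.1, 0.0, -0.0, 4.91] |58.4 mm
[0, -3.1, 58.2, 4.1, 0.0, -0.0, 4.91] |58.4 mm
[0, 1.9, 58.2, 4.1, 0.0, -0.0, 4.91] |58.4 mm
[0, 6.9, 57.9, 4.1, 0.0, -0.0, 4.91] |58.4 mm
[0, 11.8, 57.1, 4.1, 0.0, -0.0, 4.91] |58.4 mm
[0, 16.7, 55.8, 4.1, 0.0, -0.0, 4.91] |58.4 mm
[0, 21.4, 54.2, 4.1, 0.0, -0.0, 4.91] |58.4 mm
[0, 25.9, 52.2, 4.1, 0.0, -0.0, 4.91] |58.4 mm
[0, 30.3, 49.8, 4.1, 0.0, -0.0, 4.91] |58.4 mm
```

```bash
python3 - <<'E'
import cv2
a=cv2.imread('pics/top0.png')[0:200,250:470]; a=cv2.resize(a,None,fx=2.5,fy=2.5)
b=cv2.imread('pics/scene0.png')[0:200,130:330]; b=cv2.resize(b,None,fx=2.5,fy=2.5)
cv2.imwrite('pics/lampA.png',a);cv2.imwrite('pics/lampB.png',b)
E
```

```text
(no output)
```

View pics/lampA.png

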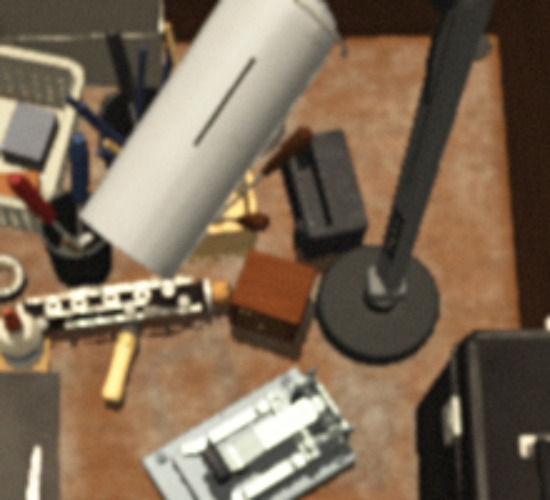

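View pics/lampB.png

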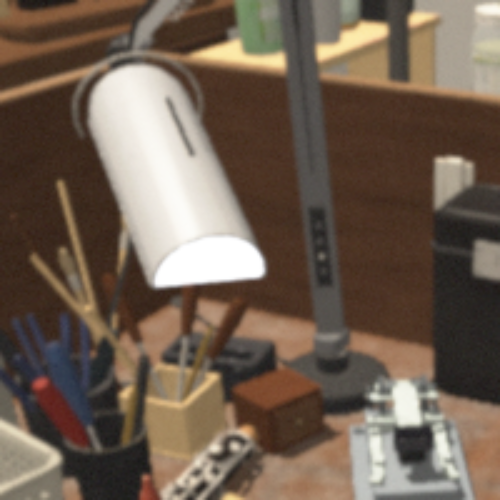

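```bash
python3 - <<'E'
from h import *
A=load('top0');B=load('scene0')
def tri(a,b):
    M=[];v=[]
    for (K,R,t),p in((A,a),(B,b)):
        d=R.T@np.linalg.inv(K)@np.array([*p,1.]);d/=np.linalg.norm(d);c=-R.T@t
        Q=np.eye(3)-np.outer(d,d);M.append(Q);v.append(Q@c)
    X=np.linalg.solve(M[0]+M[1],v[0]+v[1]);return X.round(3),[proj(X,*A).round(1),proj(X,*B).round(1)],w2b(X).round(3)
print(tri((316,110),(236.8,108.8)));print(tri((282.8,86),(190.8,115.2)))
print(tri((250+285/2.5,115/2.5),(236.8-25,50)))
# slot ends
print('slot',tri((250+254/2.5,58/2.5),(130+168/2.5,97/2.5)),tri((250+195/2.5,145/2.5),(130+194/2.5,155/2.5)))
E
```

```text
(array([0.732, 0.352, 0.226]), [array([316.7, 111.6]), array([235.2, 108.2])], array([0.003, 0.121, 0.226]))
(array([0.789, 0.421, 0.227]), [array([282.7,  85.8]), array([191.1, 115.3])], array([-0.025,  0.206,  0.227]))
(array([0.833, 0.263, 0.307]), [array([362.7,  43.3]), array([214.2,  51.1])], array([0.132, 0.161, 0.307]))
slot (array([0.857, 0.285, 0.334]), [array([351.7,  23.3]), array([197.1,  38.7])], array([0.126, 0.193, 0.334])) (array([0.805, 0.328, 0.304]), [array([328.2,  58.3]), array([207.3,  61.9])], array([0.061, 0.171, 0.304]))
```

```bash
python3 - <<'E'
from h import *
plan([(b2w(-.04,0,.16),31.5,9,0)])
E
```

```text
[0, -6.6, 56.3, 7.4, 0.0, -0.0, 4.91] |57.2 mm
[0, -1.8, 56.6, 7.4, 0.0, -0.0, 4.91] |57.2 mm
[0, 3.1, 56.6, 7.4, 0.0, -0.0, 4.91] |57.2 mm
[0, 7.9, 56.1, 7.4, 0.0, -0.0, 4.91] |57.2 mm
[0, 12.7, 55.2, 7.4, 0.0, -0.0, 4.91] |57.2 mm
[0, 17.3, 53.9, 7.4, 0.0, -0.0, 4.91] |57.2 mm
[0, 21.9, 52.3, 7.4, 0.0, -0.0, 4.91] |57.2 mm
[0, 26.3, 50.2, 7.4, 0.0, -0.0, 4.91] |57.2 mm
[0, 30.5, 47.8, 7.4, 0.0, -0.0, 4.91] |57.2 mm
```

Call:
apply_moves:
  plan:
    - [0, -6.5, 56, 7, 0, 0, 5]
    - [0, -2, 56.5, 7, 0, 0, 5]
    - [0, 3, 56.5, 7, 0, 0, 5]
    - [0, 8, 56, 7, 0, 0, 5]
    - [0, 13, 55, 7, 0, 0, 5]
    - [0, 17, 54, 7, 0, 0, 5]
    - [0, 22, 52, 7, 0, 0, 5]
    - [0, 26, 50, 7, 0, 0, 5]
  newtons: 20

```text
time_s: 2.05
eef_pos: [0.5594, 0.3397, 0.1702]
tcp_rot: [[0.82, 0.572, 0.002], [0.572, -0.82, 0.005], [0.004, -0.003, -1.0]]
force: [0.1, -0.2, -0.7]
gripper_width: 1.002
```

```bash
python3 - <<'E'
from h import *
s=r.read_state();print(s['time_s'],s['eef_pos'],w2b(s['eef_pos']))
plan([(b2w(-.04,0,.16),31.5,4,0)])
E
```

```text
2.05 [0.55940144 0.33968471 0.17021363] [-0.07624762 -0.03220501  0.17021363]
[0, 7.5, 9.5, 2.6, -0.04, -0.06, 0.84] |12.4 mm
[0, 7.6, 9.4, 2.6, -0.04, -0.06, 0.84] |12.4 mm
[0, 7.8, 9.3, 2.6, -0.04, -0.06, 0.84] |12.4 mm
[0, 7.9, 9.2, 2.6, -0.04, -0.06, 0.84] |12.4 mm
```

Call:
apply_moves:
  plan:
    - [0, 15, 19, 5, 0, 0, 1.7]
    - [0, 16, 18, 5, 0, 0, 1.7]
    - [0, 0, 0, 0, 0, 0, 0]

```text
time_s: 2.42
eef_pos: [0.6107, 0.3221, 0.1574]
tcp_rot: [[0.857, 0.515, 0.0], [0.515, -0.857, 0.004], [0.002, -0.003, -1.0]]
force: [-0.4, -0.1, -0.1]
gripper_width: 1.001
```

```bash
python3 - <<'E'
from h import *
im,K,R,t=snap('wrist','w1')
print((-R.T@t).round(3))
for n in ['block','clip_grip','clip','blank','bed_stop','bed_mouth']:print(n,[(b['bbox'],round(b['score'],2)) for b in imaging.boxes_of('wrist',n)][:2])
P=[(-.022,0,.085),(-.072,.055,.016),(-.072,-.055,.016),(.108,.055,.016),(.108,-.055,.016),(-.048,.038,.034),(-.048,-.038,.034),(-.036,.0315,.04),(-.036,-.0315,.04),(.058,.0265,.047),(.058,-.0265,.047)]
for p in P:
    u=proj(b2w(*p),K,R,t);print(p,u.round(1));cv2.circle(im,tuple(int(v) for v in u),3,(255,0,0),1)
cv2.imwrite('pics/w1o.png',im[:,:,::-1])
E
```

```text
[0.574 0.382 0.315]
block [([260.9, 149.8, 375.0, 335.6], 0.56)]
clip_grip [([284.7, 208.7, 358.3, 331.9], 0.94)]
clip []
blank [([88.4, 0.4, 176.9, 178.7], 0.8)]
bed_stop [([261.3, 147.6, 380.3, 330.7], 0.87)]
bed_mouth [([259.9, 148.7, 379.1, 333.7], 0.87)]
(-0.022, 0, 0.085) [316.4 227.3]
(-0.072, 0.055, 0.016) [375.5 150.4]
(-0.072, -0.055, 0.016) [256.8 151.6]
(0.108, 0.055, 0.016) [369.4 319.2]
(0.108, -0.055, 0.016) [266.9 320.2]
(-0.048, 0.038, 0.034) [358.9 179.9]
(-0.048, -0.038, 0.034) [273.7 180.7]
(-0.036, 0.0315, 0.04) [352.1 194.6]
(-0.036, -0.0315, 0.04) [280.8 195.4]
(0.058, 0.0265, 0.047) [345.8 293.6]
(0.058, -0.0265, 0.047) [289.4 294.2]
```

View pics/w1o.png

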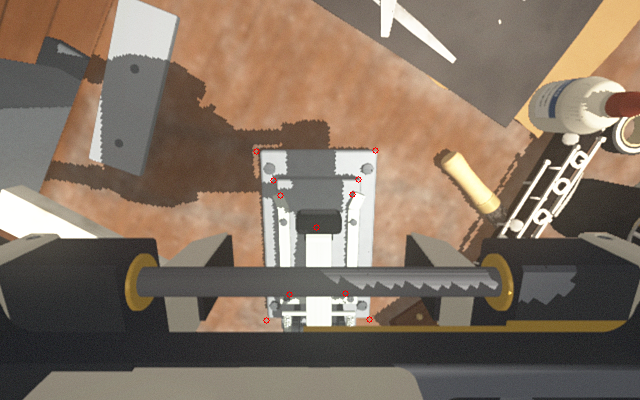

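```bash
python3 - <<'E'
import cv2
a=cv2.imread('pics/w1.png')[140:335,245:390]; cv2.imwrite('pics/w1z.png',cv2.resize(a,None,fx=3,fy=3,interpolation=cv2.INTER_NEAREST))
E
```

```text
(no output)
```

View pics/w1z.png

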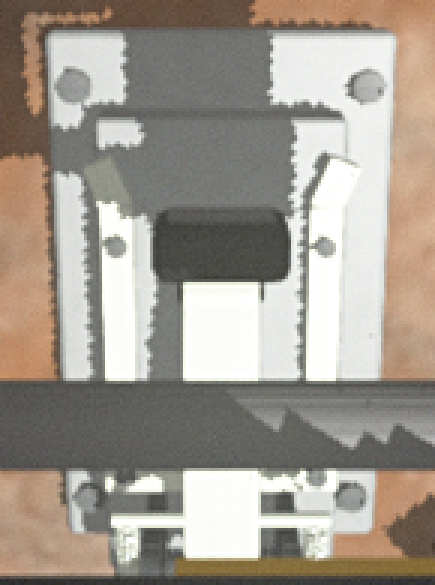

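```bash
python3 - <<'E'
from h import *
from scipy.optimize import least_squares
K,R,t=load('w1')
o=[((-.072,-.055,.016),(261,150)),((-.072,.055,.016),(377,150)),((.108,-.055,.016),(268.3,317.3)),((.108,.055,.016),(369,317.3)),((-.048,-.038,.034),(277.3,179.5)),((-.048,.038,.034),(360.5,179.5))]
KT,RT,tT=load('top0')
f=lambda p:(np.array(p)+.5)/3.1-.5+np.array([190,130])
ot=[((-.072,.055,.016),f((363,170))),((-.072,-.055,.016),f((437,285))),((.108,-.055,.016),f((627,165))),((.108,.055,.016),f((555,53)))]
def res(v,lst,C):
    c,s=np.cos(v[2]),np.sin(v[2]);out=[]
    for p,u in lst:
        X=(v[0]+c*p[0]-s*p[1],v[1]+s*p[0]+c*p[1],p[2]);out+=list(proj(X,*C)-u)
    return np.array(out)
v0=[*BO,BA]
a=least_squares(res,v0,args=(o,(K,R,t)));b=least_squares(res,v0,args=(ot,(KT,RT,tT)))
for q in(a,b):print(q.x[:2].round(4),np.rad2deg(q.x[2]).round(2),q.fun.round(1))
v=.7*a.x+.3*b.x
json.dump(list(v),open('block.json','w'));print(v)
E
```

```text
[0.6276 0.2935] -59.14 [-1.5 -0.4  1.3 -0.3 -0.9  1.4  1.   1.4 -1.  -0.6  1.1 -0.5]
[0.6268 0.2915] -58.74 [-0.6 -0.3 -0.2  0.4  1.2  0.2 -0.4 -0.3]
[ 0.62736601  0.29289516 -1.03011675]
```

```bash
python3 - <<'E'
from h import *
s=r.read_state();print(w2b(s['eef_pos']))
plan([(b2w(-.022,0,.11),31,2,0),(b2w(-.022,0,.056),31,2,0)])
E
```

```text
[-0.03612066  0.00024533  0.15937872]
[0, -0.2, 7.1, 24.7, -0.08, -0.11, 0.09] |25.7 mm
[0, -0.2, 7.1, 24.7, -0.08, -0.11, 0.09] |25.7 mm
[0, -0.0, 0.0, 27.0, 0.0, 0.0, 0.0] |27.0 mm
[0, -0.0, 0.0, 27.0, 0.0, 0.0, 0.0] |27.0 mm
```

Call:
apply_moves:
  plan:
    - [0, 0, 7, 25, 0, -0.1, 0.1]
    - [0, 0, 7, 25, 0, -0.1, 0]
    - [0, 0, 0, 27, 0, 0, 0]
    - [0, 0, 0, 27, 0, 0, 0]
    - [0, 0, 0, 2, 0, 0, 0]

```text
time_s: 3.4
eef_pos: [0.6154, 0.3149, 0.0541]
tcp_rot: [[0.854, 0.52, 0.003], [0.52, -0.854, 0.005], [0.005, -0.002, -1.0]]
force: [0.1, -0.5, 0.3]
gripper_width: 0.996
```

```bash
python3 - <<'E'
from h import *
s=r.read_state();print(s['time_s'],w2b(s['eef_pos']),s['force'])
snap('wrist','w2')
E
```

```text
3.4 [-0.02498572  0.00107004  0.05407518] [ 0.14912354 -0.4637721   0.29511044]
```

View pics/w2.png

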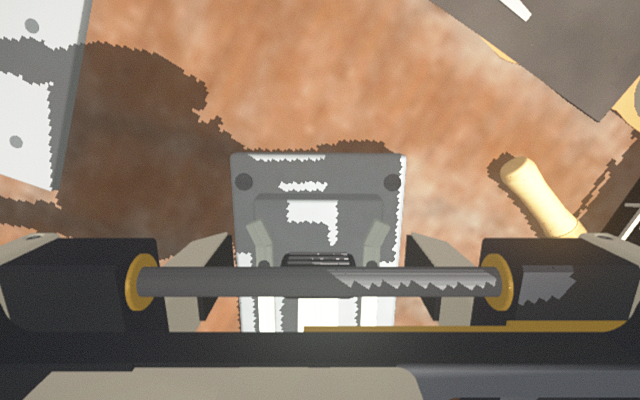

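Call:
apply_moves:
  plan:
    - [1, -1, 3, 0, 0, 0, 0]
    - [1, 0, 0, 0, 0, 0, 0]
    - [1, 0, 0, 0, 0, 0, 0]
    - [1, 0, 0, 0, 0, 0, 0]
  newtons: 20

```text
time_s: 3.95
eef_pos: [0.619, 0.313, 0.0602]
tcp_rot: [[0.854, 0.52, 0.012], [0.52, -0.854, 0.008], [0.015, -0.0, -1.0]]
force: [0.1, 0.4, -0.6]
gripper_width: 0.613
```

```bash
cat > arc.py <<'E'
from h import *
import sys
s=r.read_state();p=w2b(s['eef_pos']);print(s['time_s'],p,s['force'],s['gripper_width'])
def g(a): a+=np.arctan2(.01,.112);return np.array([.09-.11244*np.cos(a),0,.064+.11244*np.sin(a)])
a0=float(sys.argv[1]);off=p-g(a0) # keep offset
q=p
for a in map(float,sys.argv[2:]):
    n=g(a)+off
    d=n-q;q=n
    print(a,'tool x,y,z mm', [0,round(d[0]*1000,1),round(-d[2]*1000,1)], n.round(3))
E
python3 arc.py 0 .1 .2 .3 .4 .5 .6 .7 .8 .9 1.0 1.1
```

```text
3.95 [-0.02156525  0.00313719  0.06017597] [ 0.12075661  0.40966391 -0.55302763] 0.6127135791619761
0.1 tool x,y,z mm [0, np.float64(1.6), np.float64(-11.1)] [-0.02   0.003  0.071]
0.2 tool x,y,z mm [0, np.float64(2.7), np.float64(-10.9)] [-0.017  0.003  0.082]
0.3 tool x,y,z mm [0, np.float64(3.7), np.float64(-10.6)] [-0.014  0.003  0.093]
0.4 tool x,y,z mm [0, np.float64(4.8), np.float64(-10.2)] [-0.009  0.003  0.103]
0.5 tool x,y,z mm [0, np.float64(5.8), np.float64(-9.6)] [-0.003  0.003  0.113]
0.6 tool x,y,z mm [0, np.float64(6.7), np.float64(-9.0)] [0.004 0.003 0.122]
0.7 tool x,y,z mm [0, np.float64(7.6), np.float64(-8.3)] [0.011 0.003 0.13 ]
0.8 tool x,y,z mm [0, np.float64(8.4), np.float64(-7.5)] [0.02  0.003 0.137]
0.9 tool x,y,z mm [0, np.float64(9.1), np.float64(-6.6)] [0.029 0.003 0.144]
1.0 tool x,y,z mm [0, np.float64(9.7), np.float64(-5.7)] [0.038 0.003 0.15 ]
1.1 tool x,y,z mm [0, np.float64(10.2), np.float64(-4.7)] [0.049 0.003 0.155]
```

Call:
apply_moves:
  plan:
    - [1, 0, 0, 3, 0, 0.4, 0]
    - [1, 0, 0, 2, 0, 0, 0]
    - [1, 0, 0, 0, 0, 0, 0]
    - [1, 0, 0, 0, 0, 0, 0]

```text
time_s: 4.45
eef_pos: [0.617, 0.3118, 0.0554]
tcp_rot: [[0.854, 0.521, 0.014], [0.521, -0.854, 0.009], [0.017, -0.001, -1.0]]
force: [0.6, 0.3, 1.9]
gripper_width: 0.39
```

```bash
python3 - <<'E'
from h import *
s=r.read_state();print(s['time_s'],w2b(s['eef_pos']),s['force'],s['torque'],s['gripper_width'],s['joint_velocities'].round(3))
snap('wrist','w3')
E
```

```text
4.45 [-0.02155865  0.00086321  0.05541234] [0.60674515 0.33970237 1.89277483] [-0.20815798  0.2557489   0.01952373] 0.39047932552942416 [-0.002 -0.001  0.002  0.001  0.    -0.001]
```

View pics/w3.png

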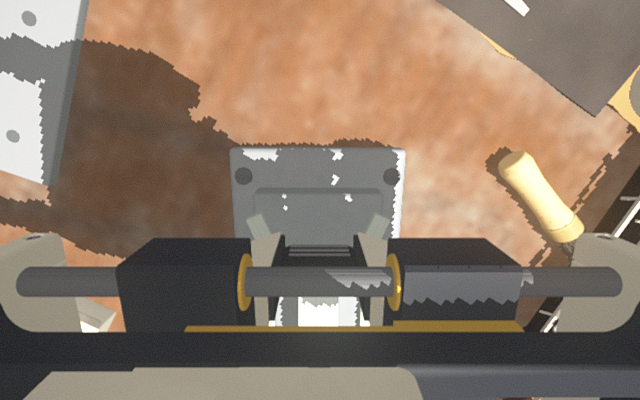

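Call:
apply_moves:
  plan:
    - [1, 0, 1.6, -11, 0, 0, 0]
    - [1, 0, 2.7, -11, 0, 0, 0]
    - [1, 0, 3.7, -10.6, 0, 0, 0]
    - [1, 0, 4.8, -10.2, 0, 0, 0]

```text
time_s: 5.0
eef_pos: [0.623, 0.3016, 0.0965]
tcp_rot: [[0.854, 0.52, 0.012], [0.52, -0.854, 0.011], [0.016, -0.003, -1.0]]
force: [2.7, 2.3, -4.6]
gripper_width: 0.394
```

```bash
python3 - <<'E'
from h import *
s=r.read_state();p=w2b(s['eef_pos']);print(s['time_s'],p,s['force'],s['gripper_width'])
d=p-[.09,0,.045];print('angle',np.arctan2(d[2],-d[0])-.089,'rad',np.hypot(d[0],d[2]),s['tcp_rot'].round(3))
E
```

```text
5.0 [-0.00969312  0.00075525  0.0964711 ] [ 2.67396643  2.30843868 -4.58691461] 0.3940694910107532
angle 0.3875987874070256 rad 0.11219621804135377 [[ 0.854  0.52   0.012]
 [ 0.52  -0.854  0.011]
 [ 0.016 -0.003 -1.   ]]
```

Call:
apply_moves:
  plan:
    - [1, 0, 5.8, -9.8, 0, 0, 0]
    - [1, 0, 6.7, -9.2, 0, 0, 0]
    - [1, 0, 7.6, -8.4, 0, 0, 0]
    - [1, 0, 8.4, -7.6, 0, 0, 0]
    - [1, 0, 9, -6.7, 0, 0, 0]
    - [1, 0, 9.6, -5.8, 0, 0, 0]

```text
time_s: 5.75
eef_pos: [0.6503, 0.2561, 0.1489]
tcp_rot: [[0.854, 0.52, 0.016], [0.519, -0.854, 0.01], [0.019, 0.0, -1.0]]
force: [5.3, -1.4, -5.0]
gripper_width: 0.39
```

```bash
cat > ang.py <<'E'
from h import *
s=r.read_state();p=w2b(s['eef_pos']);print(s['time_s'],p,s['force'],s['gripper_width'])
d=p-[.09,0,.045];print('angle',np.arctan2(d[2],-d[0])-.089,'rad',np.hypot(d[0],d[2]))
E
python3 ang.py
```

```text
5.75 [0.04336569 0.00071469 0.1488774 ] [ 5.26545706 -1.44535448 -5.01675596] 0.38983531540868926
angle 1.0598275403825181 rad 0.11386515725185883
```

Past the over-centre point (≈1.05). Open while holding still, then retreat along −x.

Call:
apply_moves:
  plan:
    - [0, 0, 0, 0, 0, 0, 0]
    - [0, 0, 0, 0, 0, 0, 0]
    - [0, 0, 0, 0, 0, 0, 0]
    - [0, 0, -20, 0, 0, 0, 0]
    - [0, 0, -40, 0, 0, 0, 0]

```text
time_s: 6.38
eef_pos: [0.618, 0.3067, 0.1495]
tcp_rot: [[0.856, 0.516, 0.014], [0.516, -0.856, 0.009], [0.017, -0.001, -1.0]]
force: [0.3, 0.4, -0.6]
gripper_width: 0.887
```

```bash
python3 ang.py; python3 - <<'E'
from h import *
im,K,R,t=snap('scene','s1')
for a in(1.2,1.0,0.0):
    b=a+.089; X=b2w(.09-.1124*np.cos(b),0,.064+.1124*np.sin(b));print(a,proj(X,K,R,t).round(1))
a=im[110:260,230:430,::-1];cv2.imwrite('pics/s1z.png',cv2.resize(a,None,fx=3.5,fy=3.5))
E
```

```text
6.375 [-0.01667033 -0.00093391  0.1495169 ] [ 0.33183372  0.41538871 -0.56531484] 0.8865426499164685
angle 0.6862017038882041 rad 0.14933968339940584
1.2 [291.7 119.8]
1.0 [292.6 127.1]
0.0 [295.5 175.2]
```

View pics/s1z.png

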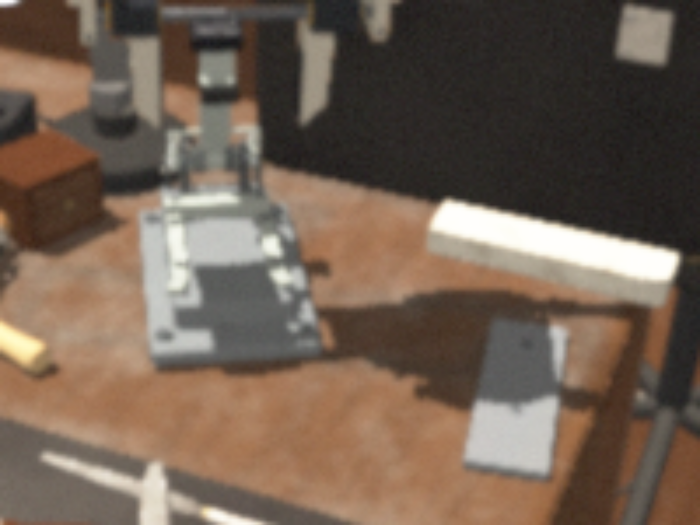

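```bash
python3 - <<'E'
from h import *
plan([(np.array([.4144,.3236,.13]),9.8,5,0)])
E
```

```text
[0, -33.0, -22.7, 3.5, -0.08, -0.17, 4.31] |40.2 mm
[0, -34.6, -20.2, 3.6, -0.08, -0.17, 4.31] |40.2 mm
[0, -36.0, -17.5, 3.6, -0.08, -0.17, 4.31] |40.2 mm
[0, -37.2, -14.8, 3.7, -0.08, -0.17, 4.31] |40.2 mm
[0, -38.2, -11.9, 3.8, -0.08, -0.17, 4.31] |40.2 mm
```

Call:
apply_moves:
  plan:
    - [0, -33, -23, 3.5, 0, -0.2, 4.3]
    - [0, -34.5, -20, 3.5, 0, -0.2, 4.3]
    - [0, -36, -17.5, 3.5, 0, -0.2, 4.3]
    - [0, -37, -15, 3.5, 0, -0.2, 4.3]
    - [0, -38, -12, 4, 0, -0.2, 4.3]
    - [0, 0, 0, 0, 0, 0, 0]
    - [0, 0, 0, 0, 0, 0, 0]

```text
time_s: 7.3
eef_pos: [0.4005, 0.3333, 0.1303]
tcp_rot: [[0.985, 0.171, -0.007], [0.171, -0.985, 0.008], [-0.005, -0.009, -1.0]]
force: [0.5, 0.2, -0.0]
gripper_width: 1.001
```

```bash
python3 - <<'E'
from h import *
s=r.read_state();print(s['time_s'],s['eef_pos'],s['joint_velocities'].round(3))
im,K,R,t=snap('wrist','w4')
print(imaging.boxes_of('wrist','blank'))
for p in [(.4285,.3884,.008),(.4543,.2401,.008),(.4049,.2326,.008),(.3795,.3806,.008)]: print(proj(p,K,R,t).round(1))
E
```

```text
7.3 [0.4005439  0.33329741 0.13030164] [ 0.022 -0.011  0.022  0.006  0.005  0.009]
[{'bbox': [302.3, 136.8, 361.7, 265.7], 'score': 0.98}, {'bbox': [473.6, 188.1, 603.6, 247.7], 'score': 0.64}]
[363.1 140.1]
[357.8 296. ]
[306.8 294.9]
[305.4 139.3]
```

View pics/w4.png

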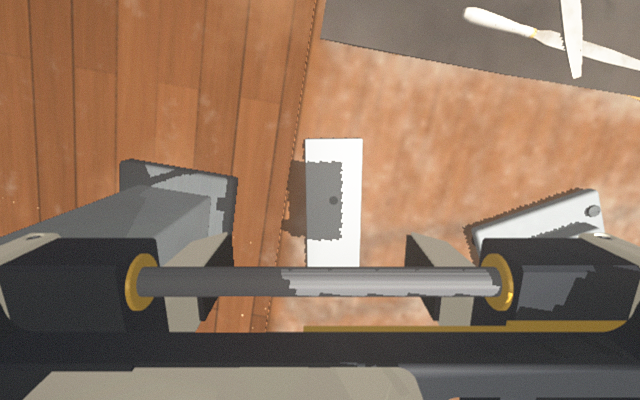

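```bash
python3 - <<'E'
from h import *
T=np.array([.4074,.3646,0])
plan([(T+[0,0,.075],9.8,2,0),(T+[0,0,.015],9.8,2,0)])
E
```

```text
[0, 6.0, -14.9, 27.6, -0.24, 0.16, -0.0] |31.9 mm
[0, 6.0, -15.0, 27.6, -0.24, 0.16, -0.0] |31.9 mm
[0, 0.0, -0.0, 30.0, -0.0, 0.0, -0.0] |30.0 mm
[0, 0.0, -0.0, 30.0, -0.0, 0.0, -0.0] |30.0 mm
```

Call:
apply_moves:
  plan:
    - [0, 6, -15, 27, -0.2, 0.2, 0]
    - [0, 6, -15, 27, -0.2, 0.2, 0]
    - [0, 0, 0, 28, 0, 0, 0]
    - [0, 0, 0, 25, 0, 0, 0]
    - [0, 0, 0, 0, 0, 0, 0]
    - [0, 0, 0, 0, 0, 0, 0]

```text
time_s: 8.15
eef_pos: [0.4145, 0.3668, 0.021]
tcp_rot: [[0.986, 0.167, 0.007], [0.167, -0.986, 0.005], [0.007, -0.004, -1.0]]
force: [0.5, -0.6, 0.1]
gripper_width: 1.0
```

```bash
python3 - <<'E'
from h import *
s=r.read_state();print(s['time_s'],s['eef_pos'],s['tcp_rot'].round(3))
plan([(np.array([.4074,.3646,.0045]),9.8,1,0)])
E
```

```text
8.15 [0.41447276 0.36683593 0.02104873] [[ 0.986  0.167  0.007]
 [ 0.167 -0.986  0.005]
 [ 0.007 -0.004 -1.   ]]
[0, -7.5, 1.1, 16.5, -0.2, -0.41, -0.2] |18.1 mm
```

Call:
apply_moves:
  plan:
    - [0, -5, 1, 8, -0.2, -0.4, -0.2]
    - [0, -2, 0, 6, 0, 0, 0]
    - [0, 0, 0, 1, 0, 0, 0]
    - [0, 0, 0, 0, 0, 0, 0]

```text
time_s: 8.65
eef_pos: [0.4087, 0.3652, 0.0073]
tcp_rot: [[0.985, 0.17, 0.003], [0.17, -0.985, 0.002], [0.004, -0.001, -1.0]]
force: [0.6, 0.2, -0.6]
gripper_width: 1.001
```

```bash
python3 - <<'E'
from h import *
s=r.read_state();print(s['time_s'],s['eef_pos'],s['tcp_rot'].round(3),s['force'])
plan([(np.array([.4074,.3646,.0045]),9.8,1,0)])
snap('wrist','w5')
E
```

```text
8.65 [0.40870985 0.36520677 0.00733979] [[ 0.985  0.17   0.003]
 [ 0.17  -0.985  0.002]
 [ 0.004 -0.001 -1.   ]] [ 0.60010806  0.2280676  -0.5721667 ]
[0, -1.4, 0.4, 2.8, -0.08, -0.2, 0.0] |3.2 mm
```

View pics/w5.png

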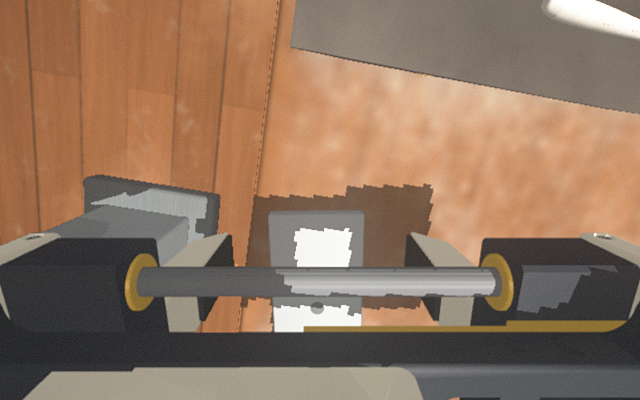

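Call:
apply_moves:
  plan:
    - [1, -1, 0, 3, 0, 0, 0]
    - [1, 0, 0, 0, 0, 0, 0]
    - [1, 0, 0, 0, 0, 0, 0]
  newtons: 45

```text
time_s: 9.07
eef_pos: [0.4079, 0.3652, 0.0044]
tcp_rot: [[0.985, 0.17, 0.004], [0.17, -0.985, 0.002], [0.004, -0.002, -1.0]]
force: [-0.6, -0.1, 0.1]
gripper_width: 0.726
```

Call:
apply_moves:
  plan:
    - [1, 0, 0, 0.5, 0, 0, 0]
    - [1, 0, 0, 0.5, 0, 0, 0]
    - [1, 0, 0, 0, 0, 0, 0]
    - [1, 0, 0, 0, 0, 0, 0]

```text
time_s: 9.57
eef_pos: [0.4079, 0.3652, 0.0036]
tcp_rot: [[0.985, 0.17, 0.004], [0.17, -0.985, 0.003], [0.004, -0.002, -1.0]]
force: [-0.8, -0.6, -0.4]
gripper_width: 0.535
```

Call:
apply_moves:
  plan:
    - [1, 0, 0, 0, 0, 0, 0]
    - [1, 0, 0, -10, 0, 0, 0]
    - [1, 0, 0, -15, 0, 0, 0]
    - [1, 0, 0, -20, 0, 0, 0]
    - [1, 0, 0, -20, 0, 0, 0]
    - [1, 0, 0, 0, 0, 0, 0]

```text
time_s: 10.32
eef_pos: [0.4077, 0.3652, 0.0733]
tcp_rot: [[0.985, 0.17, 0.004], [0.17, -0.985, 0.003], [0.005, -0.002, -1.0]]
force: [0.1, 0.0, -1.9]
gripper_width: 0.528
```

```bash
python3 - <<'E'
from h import *
s=r.read_state();print(s['time_s'],s['eef_pos'],s['gripper_width'],s['force'])
im,_,_,_=snap('wrist','w6')
im2,_,_,_=snap('scene','s2')
a=im2[110:260,300:500,::-1];cv2.imwrite('pics/s2z.png',np.hstack([cv2.resize(a,(533,400)),im[150:350,200:440,::-1].repeat(1,0) if 0 else cv2.resize(im[200:340,250:390,::-1],(260,400))]))
E
```

```text
10.325 [0.40772985 0.36520507 0.07326107] 0.5278432653688052 [ 0.06205815  0.03610112 -1.87011898]
```

View pics/s2z.png

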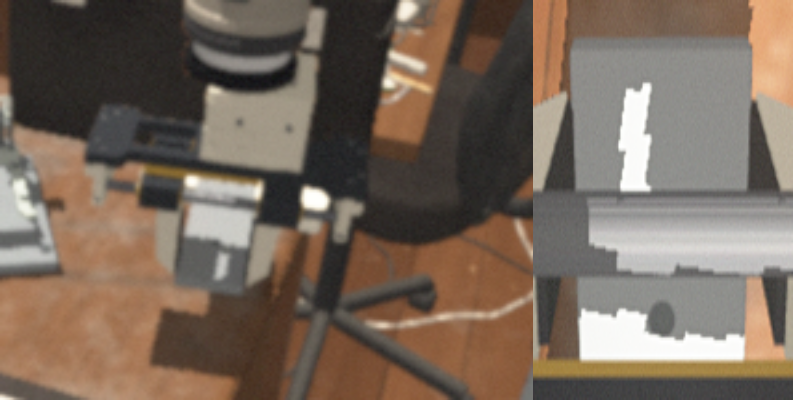

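```bash
python3 - <<'E'
from h import *
a=cv2.imread('pics/w6.png')[200:340,240:400];cv2.imwrite('pics/w6z.png',cv2.resize(a,None,fx=4.5,fy=4,interpolation=cv2.INTER_NEAREST))
# predicted for rigid grasp, flat: blank in tool frame
K,R,t=load('w6'); s=r.read_state();T=np.array(s['tcp_rot']);p=s['eef_pos']
for tilt in (0,.1,.2):
  for x,y in [(-.025,-.02),(.025,-.02),(-.025,.03),(.025,.03),(0,.005)]:
    # z offset: blank top 4mm behind TCP (z tool -0.0045); tilt about tool x at y=0: +y end drops (+z tool)
    X=p+T@np.array([x,y*np.cos(tilt),-.0045+y*np.sin(tilt)]);u=proj(X,K,R,t);print(tilt,x,y,u.round(1),((u-[240,200])*[4.5,4]).round())
E
```

```text
0 -0.025 -0.02 [268.3 218.1] [127.  72.]
0 0.025 -0.02 [366.7 217.9] [570.  72.]
0 -0.025 0.03 [272.1 304.7] [145. 419.]
0 0.025 0.03 [363.2 304.5] [554. 418.]
0 0 0.005 [317.6 263. ] [349. 252.]
0.1 -0.025 -0.02 [267.7 219.5] [125.  78.]
0.1 0.025 -0.02 [367.3 219.4] [573.  77.]
0.1 -0.025 0.03 [272.8 301.4] [148. 406.]
0.1 0.025 0.03 [362.5 301.2] [551. 405.]
0.1 0 0.005 [317.6 262.5] [349. 250.]
0.2 -0.025 -0.02 [267.1 221.4] [122.  85.]
0.2 0.025 -0.02 [367.8 221.2] [575.  85.]
0.2 -0.025 0.03 [273.5 297.7] [151. 391.]
0.2 0.025 0.03 [361.8 297.5] [548. 390.]
0.2 0 0.005 [317.6 262. ] [349. 248.]
```

View pics/w6z.png

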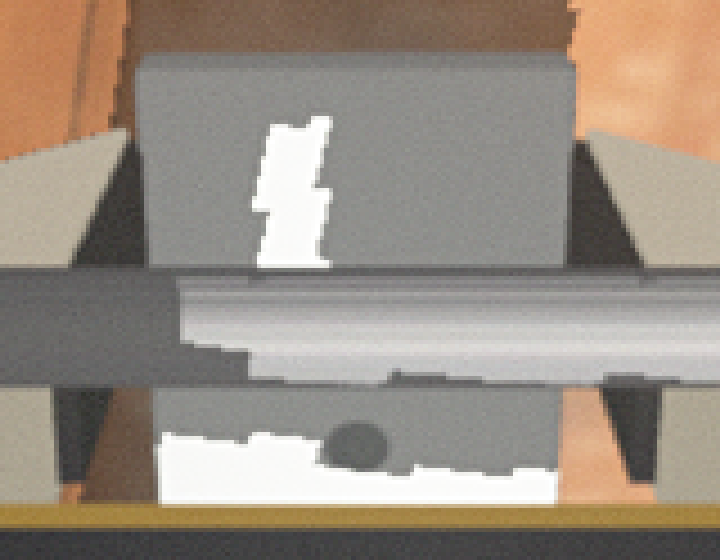

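```bash
python3 - <<'E'
from h import *
print(b2w(-.165,0,.08))
plan([(b2w(-.165,0,.08),31,6,1)])
E
```

```text
[0.54243741 0.43435941 0.08      ]
[1, 24.3, -7.6, -1.4, -0.01, -0.02, -3.53] |25.5 mm
[1, 24.7, -6.1, -1.4, -0.01, -0.02, -3.53] |25.5 mm
[1, 25.0, -4.6, -1.4, -0.01, -0.02, -3.53] |25.5 mm
[1, 25.3, -3.0, -1.4, -0.01, -0.02, -3.53] |25.5 mm
[1, 25.4, -1.5, -1.4, -0.01, -0.02, -3.53] |25.5 mm
[1, 25.4, 0.1, -1.4, -0.01, -0.02, -3.53] |25.5 mm
```

Call:
apply_moves:
  plan:
    - [1, 24, -7.5, -1.5, 0, 0, -3.5]
    - [1, 24.5, -6, -1.5, 0, 0, -3.5]
    - [1, 25, -4.5, -1.5, 0, 0, -3.5]
    - [1, 25, -3, -1.5, 0, 0, -3.5]
    - [1, 25, -1.5, -1.5, 0, 0, -3.5]
    - [1, 18, 0, -1, 0, 0, -3]
    - [1, 0, 0, 0, 0, 0, 0]
    - [1, 0, 0, 0, 0, 0, 0]

```text
time_s: 11.42
eef_pos: [0.5325, 0.4289, 0.0689]
tcp_rot: [[0.858, 0.513, -0.015], [0.513, -0.858, -0.009], [-0.017, 0.0, -1.0]]
force: [-0.3, -0.4, -1.8]
gripper_width: 0.53
```

```bash
python3 - <<'E'
from h import *
s=r.read_state();print(s['time_s'],w2b(s['eef_pos']),s['tcp_rot'].round(3),s['gripper_width'])
plan([(b2w(-.165,0,.08),31,1,1)])
snap('wrist','w7'); snap('scene','s3')
im=cv2.imread('pics/s3.png')[110:260,230:430];im2=cv2.imread('pics/w7.png')
cv2.imwrite('pics/w7z.png',np.vstack([cv2.resize(im,(400,300)),im2[130:400,120:520]]))
snap('top','t3');im=cv2.imread('pics/t3.png')[130:320,190:440];cv2.imwrite('pics/t3z.png',cv2.resize(im,None,fx=3.1,fy=3.1))
E
```

```text
11.425 [-0.16549271 -0.01135249  0.06893206] [[ 0.858  0.513 -0.015]
 [ 0.513 -0.858 -0.009]
 [-0.017  0.    -1.   ]] 0.5298203721999757
[1, 11.2, 0.5, -11.3, 0.01, 1.0, -0.12] |15.9 mm
```

View pics/w7z.png

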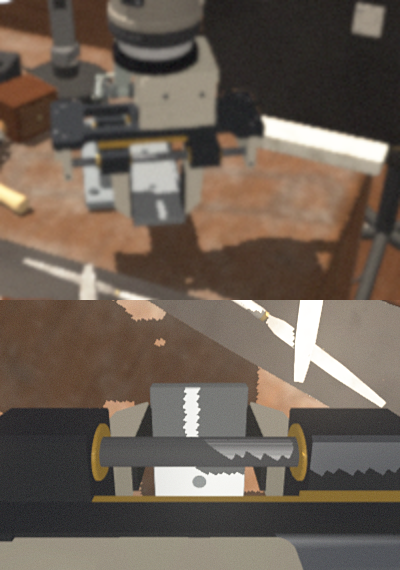

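View pics/t3z.png

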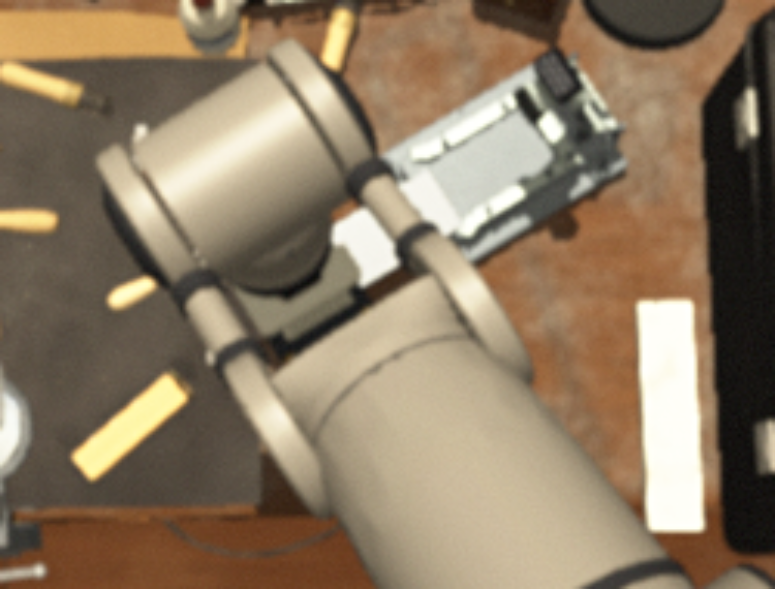

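Call:
apply_moves:
  plan:
    - [1, 6, 0, 2, 0, 1, 0]
    - [1, 3, 0, 3, 0, 0, 0]
    - [1, 1, 0, 0, 0, 0, 0]
    - [1, 0, 0, 0, 0, 0, 0]

```text
time_s: 12.08
eef_pos: [0.5414, 0.4346, 0.065]
tcp_rot: [[0.858, 0.514, 0.003], [0.514, -0.858, 0.002], [0.003, 0.0, -1.0]]
force: [-0.2, -0.4, -2.4]
gripper_width: 0.533
```

```bash
cat > st.py <<'E'
from h import *
import sys
s=r.read_state();print(s['time_s'],w2b(s['eef_pos']).round(4),np.asarray(s['tcp_rot']).round(3).tolist(),s['gripper_width'],'F',np.round(s['force'],1))
c,q=np.cos(BA),np.sin(BA);F=s['force'];print('Fblock',c*F[0]+q*F[1],-q*F[0]+c*F[1],F[2])
x,y,z=map(float,sys.argv[1:4]);plan([(b2w(x,y,z),31,1,1)])
E
python3 st.py -.165 0 .046
```

```text
12.075 [-0.1657 -0.0008  0.065 ] [[0.858, 0.514, 0.003], [0.514, -0.858, 0.002], [0.003, 0.0, -1.0]] 0.5332942510296833 F [-0.2 -0.4 -2.4]
Fblock 0.19490430379850304 -0.38017444812626877 -2.394282874493859
[1, 0.7, 0.7, 19.0, 0.01, -0.18, -0.1] |19.0 mm
```

```bash
python3 - <<'E'
from h import *
im,K,R,t=snap('top','t4')
im=im[130:230,270:400,::-1].copy();im=cv2.resize(im,None,fx=6,fy=6,interpolation=cv2.INTER_CUBIC)
s=r.read_state();T=np.array(s['tcp_rot']);p=s['eef_pos']
def d(X,c):
    u=(proj(X,K,R,t)-[270,130]+.5)*6-.5;cv2.circle(im,tuple(int(v) for v in u),4,c,1)
for x,y in[(-.0245,.129),(.0255,.129),(-.0245,.06),(.0255,.06)]: d(p+T@np.array([x,y,-.0045]),(0,0,255))
for x,y,z in [(-.036,.0315,.04),(-.036,-.0315,.04),(-.022,.0265,.04),(-.022,-.0265,.04),(.058,.0265,.04),(.058,-.0265,.04),(-.072,.055,.016),(-.072,-.055,.016)]: d(b2w(x,y,z),(255,0,0))
cv2.imwrite('pics/t4z.png',im)
E
```

```text
(no output)
```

View pics/t4z.png

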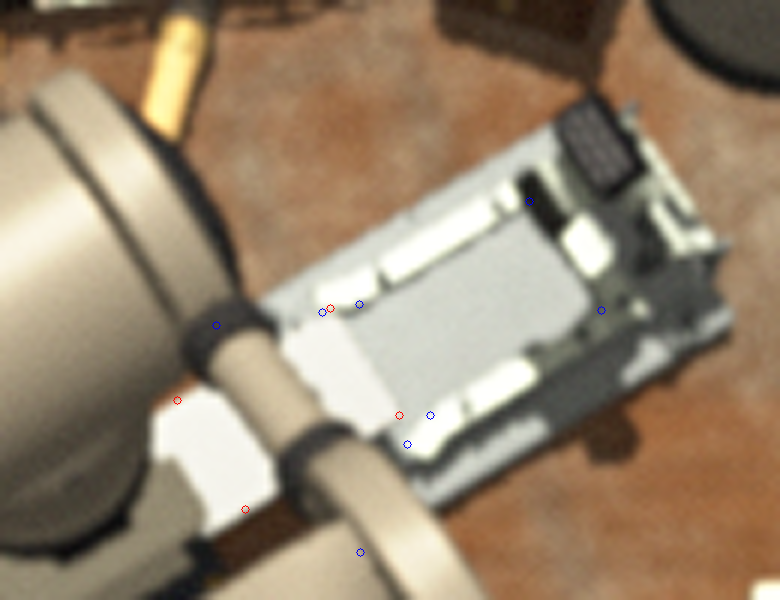

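Call:
apply_moves:
  plan:
    - [1, 0, 1, 9, 0, 0, 0]
    - [1, 0, 0, 7, 0, 0, 0]
    - [1, 0, 0, 2, 0, 0, 0]
    - [1, 0, 0, 0, 0, 0, 0]

```text
time_s: 12.62
eef_pos: [0.5416, 0.4334, 0.0451]
tcp_rot: [[0.858, 0.513, 0.002], [0.513, -0.858, 0.001], [0.002, 0.0, -1.0]]
force: [0.3, 0.6, -2.1]
gripper_width: 0.533
```

```bash
python3 st.py -.145 0 .038
```

```text
12.625 [-0.1646 -0.0012  0.0451] [[0.858, 0.513, 0.002], [0.513, -0.858, 0.001], [0.002, 0.0, -1.0]] 0.5334795444648336 F [ 0.3  0.6 -2.1]
Fblock -0.4188226377846247 0.552190254404447 -2.1418136225929896
[1, 1.2, 19.6, 7.1, 0.0, -0.11, -0.11] |20.9 mm
```

Call:
apply_moves:
  plan:
    - [1, 0.5, 6, 3, 0, 0, 0]
    - [1, 0.5, 6, 2, 0, 0, 0]
    - [1, 0, 5, 1, 0, 0, 0]
    - [1, 0, 0, 0.5, 0, 0, 0]
    - [1, 0, 0, 0, 0, 0, 0]

```text
time_s: 13.25
eef_pos: [0.5526, 0.4181, 0.0388]
tcp_rot: [[0.858, 0.513, 0.003], [0.513, -0.858, 0.001], [0.003, 0.0, -1.0]]
force: [-1.3, -0.2, -1.0]
gripper_width: 0.529
```

```bash
python3 st.py -.145 0 .038
```

```text
13.25 [-0.1458  0.0004  0.0388] [[0.858, 0.513, 0.003], [0.513, -0.858, 0.001], [0.003, 0.0, -1.0]] 0.5291562745197759 F [-1.3 -0.2 -1. ]
Fblock -0.4818005358265206 -1.176692285560212 -1.0439647963854735
[1, -0.4, 0.8, 0.8, 0.02, -0.19, -0.14] |1.2 mm
```

Call:
apply_moves:
  plan:
    - [1, 0, 8, 0, 0, 0, 0]
    - [1, 0, 10, 0, 0, 0, 0]
    - [1, 0, 10, 0, 0, 0, 0]
    - [1, 0, 6, 0, 0, 0, 0]
    - [1, 0, 0, 0, 0, 0, 0]

```text
time_s: 13.88
eef_pos: [0.5717, 0.3866, 0.0392]
tcp_rot: [[0.859, 0.513, 0.004], [0.513, -0.859, 0.002], [0.004, 0.0, -1.0]]
force: [-0.0, 0.8, -0.7]
gripper_width: 0.533
```

```bash
python3 st.py -.071 0 .038
```

```text
13.875 [-0.109   0.0005  0.0392] [[0.859, 0.513, 0.004], [0.513, -0.859, 0.002], [0.004, 0.0, -1.0]] 0.5329564163104421 F [-0.   0.8 -0.7]
Fblock -0.6661838148845161 0.35891977236657785 -0.7454188521905665
[1, -0.4, 38.0, 1.2, 0.03, -0.22, -0.16] |38.0 mm
```

Inserting smoothly; blank nose should be at about +0.02.

Call:
apply_moves:
  plan:
    - [1, 0, 8, 0.5, 0, 0, 0]
    - [1, 0, 9, 0, 0, 0, 0]
    - [1, 0, 8, 0, 0, 0, 0]
    - [1, 0, 3, 0, 0, 0, 0]
    - [1, 0, 0, 0, 0, 0, 0]

```text
time_s: 14.5
eef_pos: [0.587, 0.3609, 0.0386]
tcp_rot: [[0.859, 0.513, 0.004], [0.513, -0.859, 0.002], [0.004, 0.0, -1.0]]
force: [0.4, -0.3, -1.4]
gripper_width: 0.534
```

```bash
python3 st.py -.071 0 .038
```

```text
14.5 [-0.0791  0.0004  0.0386] [[0.859, 0.513, 0.004], [0.513, -0.859, 0.002], [0.004, 0.0, -1.0]] 0.5337308554290529 F [ 0.4 -0.3 -1.4]
Fblock 0.4121241577254968 0.19456191745936544 -1.4313345498571322
[1, -0.4, 8.1, 0.6, 0.02, -0.22, -0.15] |8.2 mm
```

Call:
apply_moves:
  plan:
    - [1, 0, 3, 0.3, 0, 0, 0]
    - [1, 0, 3, 0, 0, 0, 0]
    - [1, 0, 2, 0, 0, 0, 0]
    - [1, 0, 2, 0, 0, 0, 0]

```text
time_s: 15.0
eef_pos: [0.5912, 0.354, 0.0384]
tcp_rot: [[0.858, 0.513, 0.002], [0.513, -0.858, 0.004], [0.004, -0.003, -1.0]]
force: [-4.8, 8.3, -1.6]
gripper_width: 0.53
```

```bash
python3 st.py -.071 0 .038
```

```text
15.0 [-0.071   0.0005  0.0384] [[0.858, 0.513, 0.002], [0.513, -0.858, 0.004], [0.004, -0.003, -1.0]] 0.5300231440284857 F [-4.8  8.3 -1.6]
Fblock -9.586630968085332 0.19726283298427738 -1.5847394501353775
[1, -0.5, -0.0, 0.4, -0.15, -0.24, -0.12] |0.6 mm
```

Call:
apply_moves:
  plan:
    - [1, 0, 1, 1, 0, 0, 0]
    - [1, 0, 0.5, 1, 0, 0, 0]
    - [1, 0, 0, 0.5, 0, 0, 0]

```text
time_s: 15.38
eef_pos: [0.5912, 0.3542, 0.0376]
tcp_rot: [[0.858, 0.514, 0.002], [0.514, -0.858, 0.006], [0.005, -0.004, -1.0]]
force: [-1.6, -0.1, 2.5]
gripper_width: 0.535
```

```bash
python3 st.py -.071 0 .038
```

```text
15.375 [-0.0712  0.0005  0.0376] [[0.858, 0.514, 0.002], [0.514, -0.858, 0.006], [0.005, -0.004, -1.0]] 0.5349002158797183 F [-1.6 -0.1  2.5]
Fblock -0.6856109667665807 -1.4270868200972353 2.519682830189862
[1, -0.5, 0.2, -0.4, -0.25, -0.28, -0.07] |0.7 mm
```

Call:
apply_moves:
  plan:
    - [0.3, 0, 0, 0, 0, 0, 0]
    - [0.3, 0, 0, 0, 0, 0, 0]
    - [0, 0, 0, 0, 0, 0, 0]
    - [0, 0, 0, 0, 0, 0, 0]
    - [0, 0, 0, -5, 0, 0, 0]
    - [0, 0, 0, -20, 0, 0, 0]
    - [0, 0, 0, -40, 0, 0, 0]
    - [0, 0, 0, -40, 0, 0, 0]

```text
time_s: 16.38
eef_pos: [0.5904, 0.3515, 0.1415]
tcp_rot: [[0.858, 0.514, -0.003], [0.514, -0.858, 0.001], [-0.002, -0.003, -1.0]]
force: [0.8, -0.0, -0.7]
gripper_width: 1.002
```

```bash
python3 st.py -.071 0 .15; python3 - <<'E'
from h import *
im,K,R,t=snap('wrist','w8')
for x,y in [(-.092,.025),(-.092,-.025),(-.049,.025),(.058,.025)]: print((x,y),proj(b2w(x,y,.042),K,R,t).round(1))
print(proj(b2w(-.072,.055,.016),K,R,t).round(1),proj(b2w(-.072,-.055,.016),K,R,t).round(1))
E
```

```text
16.375 [-0.0693 -0.0015  0.1415] [[0.858, 0.514, -0.003], [0.514, -0.858, 0.001], [-0.002, -0.003, -1.0]] 1.0016765356867938 F [ 0.8 -0.  -0.7]
Fblock 0.418003803992902 0.6477779033106515 -0.7365064001799704
[1, 1.5, -1.8, -8.5, -0.17, 0.12, -0.1] |8.9 mm
(-0.092, 0.025) [352.3 175. ]
(-0.092, -0.025) [290.7 175.1]
(-0.049, 0.025) [351.  225.1]
(0.058, 0.025) [348.2 333.3]
[382.  191.5] [260.7 191.6]
```

View pics/w8.png

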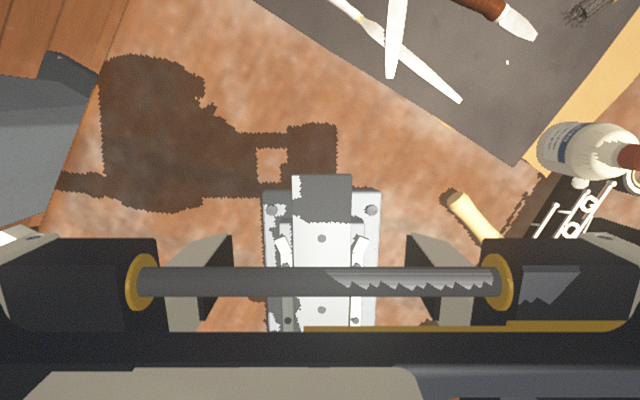

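Call:
apply_moves:
  plan:
    - [0, 0.5, 15, -5, 0, 0, 0]
    - [0, 0.5, 35, -4, 0, 0, 0]
    - [0, 0.5, 35, -2, 0, 0, 0]
    - [0, 0, 18, 0, 0, 0, 0]
    - [0, 0, 5, 0, 0, 0, 0]
    - [0, 0, 0, 0, 0, 0, 0]
  newtons: 20

```text
time_s: 17.18
eef_pos: [0.6515, 0.2561, 0.1589]
tcp_rot: [[0.858, 0.514, 0.005], [0.514, -0.858, 0.005], [0.007, -0.002, -1.0]]
force: [-0.8, 0.2, -0.7]
gripper_width: 1.0
```

```bash
python3 st.py .0586 0 .153;python3 ang.py
```

```text
17.175 [0.044  0.0017 0.1589] [[0.858, 0.514, 0.005], [0.514, -0.858, 0.005], [0.007, -0.002, -1.0]] 1.0004185870651974 F [-0.8  0.2 -0.7]
Fblock -0.561171900343716 -0.6291658719911929 -0.6673531565969355
[1, -1.7, 14.6, 5.9, -0.12, -0.37, -0.09] |15.9 mm
17.175 [0.04396808 0.00171655 0.1589269 ] [-0.82826678  0.15728235 -0.66735316] 1.0004185870651974
angle 1.097805296744812 rad 0.12287504024405027
```

Call:
apply_moves:
  plan:
    - [0, -1, 7, 3, 0, -0.3, 0]
    - [0, -0.7, 6, 3, 0, 0, 0]
    - [0, 0, 1.5, 0, 0, 0, 0]
    - [1, 0, 0, 0, 0, 0, 0]
    - [1, 0, 0, 0, 0, 0, 0]
    - [1, 0, 0, 0, 0, 0, 0]
    - [1, 0, 0, 0, 0, 0, 0]

```text
time_s: 18.05
eef_pos: [0.6563, 0.2449, 0.1523]
tcp_rot: [[0.856, 0.517, -0.001], [0.517, -0.856, 0.003], [0.0, -0.003, -1.0]]
force: [-0.5, -0.6, -1.0]
gripper_width: 0.614
```

```bash
python3 st.py .0586 0 .153
```

```text
18.05 [5.610e-02 1.000e-04 1.523e-01] [[0.856, 0.517, -0.001], [0.517, -0.856, 0.003], [0.0, -0.003, -1.0]] 0.6137577709793791 F [-0.5 -0.6 -1. ]
Fblock 0.23768826400702744 -0.6747894164098358 -0.9575462204916538
[1, -0.1, 2.5, -0.7, -0.17, -0.02, 0.13] |2.6 mm
```

Call:
apply_moves:
  plan:
    - [1, 0, 2, 0, 0, 0, 0]
    - [1, 0, 0, 0, 0, 0, 0]
    - [1, 0, 0, 0, 0, 0, 0]
    - [1, 0, 0, 0, 0, 0, 0]
    - [1, 0, 0, 0, 0, 0, 0]
  newtons: 25

```text
time_s: 18.68
eef_pos: [0.6577, 0.2432, 0.1524]
tcp_rot: [[0.856, 0.517, -0.0], [0.517, -0.856, 0.003], [0.001, -0.003, -1.0]]
force: [1.0, 0.4, -0.4]
gripper_width: 0.392
```

```bash
python3 arc.py 1.2 1.1 1.0 .9 .8 .7 .6 .5 .4 .3 .2 .15 .1 .07; python3 - <<'E'
from h import *
im,_,_,_=snap('scene','s5');cv2.imwrite('pics/s5z.png',cv2.resize(im[80:230,230:430,::-1],None,fx=3.5,fy=3.5))
E
```

```text
18.675 [0.05824732 0.00046697 0.15235152] [ 1.00727225  0.39292466 -0.36222655] 0.3918347667384387
1.1 tool x,y,z mm [0, np.float64(-10.6), np.float64(3.7)] [0.048 0.    0.149]
1.0 tool x,y,z mm [0, np.float64(-10.2), np.float64(4.7)] [0.037 0.    0.144]
0.9 tool x,y,z mm [0, np.float64(-9.7), np.float64(5.7)] [0.028 0.    0.138]
0.8 tool x,y,z mm [0, np.float64(-9.1), np.float64(6.6)] [0.019 0.    0.132]
0.7 tool x,y,z mm [0, np.float64(-8.4), np.float64(7.5)] [0.01  0.    0.124]
0.6 tool x,y,z mm [0, np.float64(-7.6), np.float64(8.3)] [0.003 0.    0.116]
0.5 tool x,y,z mm [0, np.float64(-6.7), np.float64(9.0)] [-0.004  0.     0.107]
0.4 tool x,y,z mm [0, np.float64(-5.8), np.float64(9.6)] [-0.01   0.     0.097]
0.3 tool x,y,z mm [0, np.float64(-4.8), np.float64(10.2)] [-0.015  0.     0.087]
0.2 tool x,y,z mm [0, np.float64(-3.7), np.float64(10.6)] [-0.018  0.     0.076]
0.15 tool x,y,z mm [0, np.float64(-1.5), np.float64(5.4)] [-0.02   0.     0.071]
0.1 tool x,y,z mm [0, np.float64(-1.2), np.float64(5.5)] [-0.021  0.     0.065]
0.07 tool x,y,z mm [0, np.float64(-0.6), np.float64(3.3)] [-0.022  0.     0.062]
```

View pics/s5z.png

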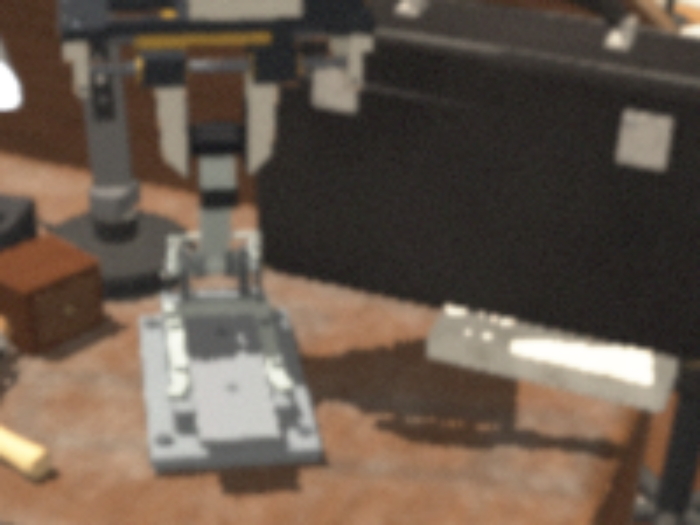

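Call:
apply_moves:
  plan:
    - [1, 0, -10.6, 3.7, 0, 0, 0]
    - [1, 0, -10.2, 4.7, 0, 0, 0]
    - [1, 0, -9.7, 5.7, 0, 0, 0]
    - [1, 0, -9.1, 6.6, 0, 0, 0]
    - [1, 0, -8.4, 7.5, 0, 0, 0]

```text
time_s: 19.35
eef_pos: [0.6357, 0.2804, 0.1287]
tcp_rot: [[0.857, 0.514, 0.01], [0.514, -0.857, -0.004], [0.006, 0.009, -1.0]]
force: [0.2, -1.7, 4.4]
gripper_width: 0.388
```

```bash
python3 ang.py; python3 arc.py .7 .6 .5 .4 .3
```

```text
19.35 [0.01502168 0.00068439 0.12870728] [ 0.23850801 -1.71958336  4.37136221] 0.3884048575919901
angle 0.7513506395205201 rad 0.11237729559492153
19.35 [0.01502168 0.00068439 0.12870728] [ 0.23850801 -1.71958336  4.37136221] 0.3884048575919901
0.6 tool x,y,z mm [0, np.float64(-7.6), np.float64(8.3)] [0.007 0.001 0.12 ]
0.5 tool x,y,z mm [0, np.float64(-6.7), np.float64(9.0)] [0.001 0.001 0.111]
0.4 tool x,y,z mm [0, np.float64(-5.8), np.float64(9.6)] [-0.005  0.001  0.102]
0.3 tool x,y,z mm [0, np.float64(-4.8), np.float64(10.2)] [-0.01   0.001  0.092]
```

At 0.75. Continue to ~0.25.

Call:
apply_moves:
  plan:
    - [1, 0, -8, 7.9, 0, 0, 0]
    - [1, 0, -7.1, 8.7, 0, 0, 0]
    - [1, 0, -6.3, 9.3, 0, 0, 0]
    - [1, 0, -5.3, 9.9, 0, 0, 0]
    - [1, 0, -4.3, 10.4, 0, 0, 0]

```text
time_s: 19.98
eef_pos: [0.6181, 0.3097, 0.079]
tcp_rot: [[0.857, 0.515, 0.009], [0.515, -0.857, -0.004], [0.006, 0.008, -1.0]]
force: [1.9, 0.3, -0.8]
gripper_width: 0.387
```

```bash
python3 ang.py; python3 arc.py .27 .2 .15 .1 .07
```

```text
19.975 [-0.01917427  0.0006956   0.07902523] [ 1.88087087  0.26002474 -0.75132613] 0.386704087279601
angle 0.21311924430531973 rad 0.11435356056103736
19.975 [-0.01917427  0.0006956   0.07902523] [ 1.88087087  0.26002474 -0.75132613] 0.386704087279601
0.2 tool x,y,z mm [0, np.float64(-2.5), np.float64(7.5)] [-0.022  0.001  0.072]
0.15 tool x,y,z mm [0, np.float64(-1.5), np.float64(5.4)] [-0.023  0.001  0.066]
0.1 tool x,y,z mm [0, np.float64(-1.2), np.float64(5.5)] [-0.024  0.001  0.061]
0.07 tool x,y,z mm [0, np.float64(-0.6), np.float64(3.3)] [-0.025  0.001  0.057]
```

Call:
apply_moves:
  plan:
    - [1, 0, -1.2, 5, 0, 0, 0]
    - [1, 0, -0.8, 5, 0, 0, 0]
    - [1, 0, -0.4, 4, 0, 0, 0]
    - [1, 0, 0, 2, 0, 0, 0]
    - [1, 0, 0, 0, 0, 0, 0]

```text
time_s: 20.6
eef_pos: [0.6157, 0.3136, 0.0599]
tcp_rot: [[0.857, 0.516, 0.006], [0.516, -0.857, -0.002], [0.004, 0.004, -1.0]]
force: [-0.9, 3.4, -0.4]
gripper_width: 0.388
```

```bash
python3 ang.py
```

```text
20.6 [-0.02378464  0.0006346   0.05993798] [-0.9482114   3.41879944 -0.39140538] 0.3883937614948834
angle 0.04153643429617035 rad 0.11476099805600175
```

Call:
apply_moves:
  plan:
    - [0, 0, 0, 0, 0, 0, 0]
    - [0, 0, 0, 0, 0, 0, 0]
    - [0, 0, 0, 0, 0, 0, 0]
    - [0, 0, 0, 0, 0, 0, 0]
    - [0, 0, 0, -15, 0, 0, 0]
    - [0, 0, -10, -30, 0, 0, 0]
    - [0, 0, -20, -30, 0, 0, 0]
    - [0, 0, -20, -20, 0, 0, 0]

```text
time_s: 21.6
eef_pos: [0.5905, 0.3537, 0.1597]
tcp_rot: [[0.859, 0.512, 0.006], [0.512, -0.859, -0.005], [0.003, 0.007, -1.0]]
force: [-0.5, -0.2, 0.2]
gripper_width: 0.998
```

Call:
apply_moves:
  plan:
    - [0, -30, -10, -15, 0, 0, 0]
    - [0, -40, 0, -10, 0, 0, 0]
    - [0, -50, 0, 0, 0, 0, 0]
    - [0, -40, 0, 0, 0, 0, 0]
    - [0, 0, 0, 0, 0, 0, 0]

```text
time_s: 22.22
eef_pos: [0.4446, 0.2809, 0.1923]
tcp_rot: [[0.857, 0.515, 0.018], [0.515, -0.857, 0.001], [0.016, 0.009, -1.0]]
force: [0.4, 0.4, 0.6]
gripper_width: 1.0
```

```bash
python3 ang.py; python3 - <<'E'
from h import *
im,K,R,t=snap('scene','s6')
for a in (0,.07,.15):
  b=a+.089;print(a,'grip top',proj(b2w(.09-.1124*np.cos(b),0,.064+.1124*np.sin(b)),K,R,t).round(1))
cv2.imwrite('pics/s6z.png',cv2.resize(im[120:240,240:400,::-1],None,fx=4.5,fy=4.5))
im,K,R,t=snap('top','t6');im=im[130:310,280:430,::-1];cv2.imwrite('pics/t6z.png',cv2.resize(im,None,fx=3.3,fy=3.3))
for x,y in [(-.092,.025),(-.092,-.025)]: print(((proj(b2w(x,y,.042),K,R,t)-[280,130])*3.3).round(0))
for n in ['hone','sanding_block','blank']: print(n,imaging.boxes_of('top',n)[:1])
E
```

```text
22.225 [-0.08382023 -0.16289709  0.19229795] [0.44361808 0.43929239 0.56830182] 1.0001973270101128
angle 0.6139917017124844 rad 0.22783801098911305
0 grip top [295.5 175.2]
0.07 grip top [295.4 172. ]
0.15 grip top [295.3 168.2]
[ 81. 217.]
[118. 276.]
hone [{'bbox': [396.4, 249.8, 417.5, 304.9], 'score': 0.97}]
sanding_block []
blank [{'bbox': [303.6, 167.5, 366.2, 211.4], 'score': 0.57}]
```

View pics/s6z.png

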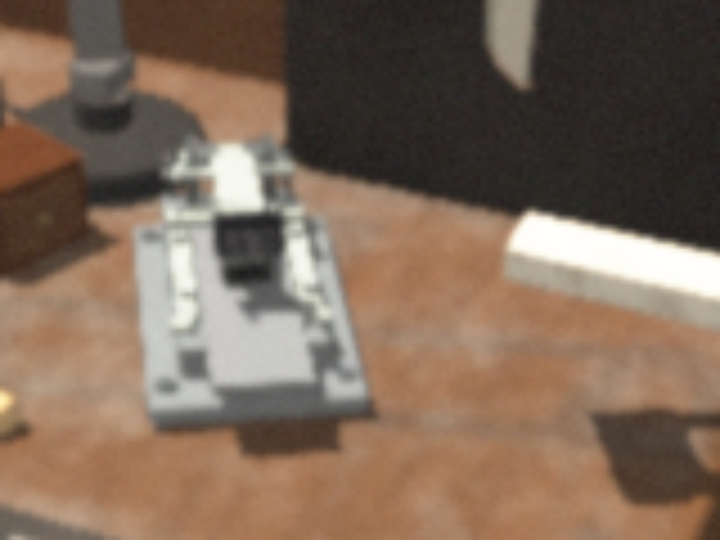

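View pics/t6z.png

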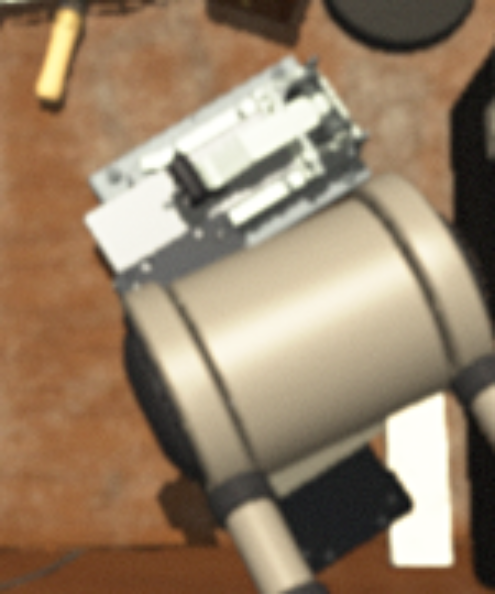

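```bash
python3 -c "
from h import *
print(r.hand_in(), r.read_state()['time_s'])"
```

```text
the job is handed in; nothing more can be done
the job is handed in; nothing more can be done
```

I lifted the clip, slid the blank home against the stop and lowered the clip onto it, then handed the job in at about 22 s of the 72 s allowed. The hand-in gave no verdict.

**How it went:** I pinched the clip's grip, swung it past the over-centre point and let go. The scene camera showed it standing at about 1.2 rad. I then carried the blank by its outer long edges and slid it flat between the fences. It met the stop at about 9.6 N, with the hand within 1 mm of where it should have been. I settled it on the bed, let go, and brought the clip down by its grip before backing the arm clear.

**Last checks:**
- **Blank:** its end corners are within about 4 pixels of the prediction in a 3.3x enlargement of the top view, roughly 2–3 mm. After release, the wrist view put it about 1 mm or less off the middle line.
- **Clip:** its grip sits about 2.5 pixels higher than when the clip was shut on the empty bed. About 3.2 pixels would match 0.07 rad, so it appears to be resting on the blank. I could not measure the clip's pressing force.
- **Whetstone:** in the last top view it looked unmoved, though the arm hid part of it.
- **Sanding block:** the network did not find it in that view, probably because the arm was in the way, so I could not confirm it. The arm never went near it.

**One disagreement:** my two camera estimates of the block's position differed by about 2 mm and 0.4°. I used a weighted mean, and the contact at the stop agreed with it.

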